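Bring the trolley wheel's valve to the top

ROBOT

A 7-joint arm with a two-finger parallel gripper is mounted at the origin on the work surface. World frame = base frame: x ahead of the robot, y to its left, z up, the work surface at z = 0. Lengths are in mm, angles in rad, forces in N, time in s.
With the tool pointing down it reaches from about 425 to 875 mm from the base axis. Payload 8.4 kg.
Tool frame: the origin (TCP) lies on the centre line of the jaws, within the pads' length; the fingertips stand 19 mm ahead of it and the grasp point (between the pads) is the TCP (robot.tcp_to_tips is the distance from the TCP to the fingertips, in mm); x points along the fingers, y is the direction in which the jaws open and shut, and the axes are right-handed (so a half turn about x gives the same grasp; the last joint's range is limited). The gripper opens to 87 mm and grips with 3 to 60 N. Pads are 19 mm wide; open, the fingers measure 117 mm over their backs; the gripper's body (75 mm by 190 mm) begins 51 mm behind the grasp point.
Start: joints at [-1.442, 0.333, 0.04, 1.465, -0.013, 1.343, -0.059], TCP at [146.796, 633.179, 241.546] pointing down, gripper open.
Joint ranges: [-2.58, 2.58], [-0.38, 2.09], [-1.3, 1.39], [0.25, 2.4], [-1.5, 4.64], [0.08, 2.09], [-2.65, 2.65]. Speed limits (rad/s): [2.22, 2.22, 2.79, 2.79, 3.14, 3.14, 3.14].

INTERFACE

Orientations are given as a unit quaternion [w, x, y, z].
In Python, from workcell import sensors, grab_frame, calibration, job_done, nets, robot gives the robot as it stands.
- The arm moves only by the tool move_arm, never from a script. Its argument "commands" is a list of rows, each a list of 7 numbers: the shift along the tool's x, y, z in m, then the turn, a rotation vector about the tool's x, y, z in degrees, then the opening, from 0 (shut) to 1 (fully open). In form: [[dx, dy, dz, ax, ay, az, fingers], ...]. A call has 1 to 20 rows; each row is the pose to reach, as a shift and turn from the pose commanded when the call began, along the tool's axes at that moment; what a row does not reach only later rows make up. A row lasts 1/10 s, in which the tool goes at most 50 mm and 8.59 degrees, less where a joint would pass 70% of its speed; a pose out of reach is approached as far as the arm can. A call with a gripper value outside its range is refused whole. The fingers move at their own pace and stop on an object; "grip_force" is the grip in N (left out, the last holds). Time passes only in rows, so rows that repeat a pose let the fingers close. It gives the time, the measured TCP pose, the force and the opening at its end, in the units of the state.
- sensors.sense(): the state, without advancing time (a new reading comes with each control period).
- grab_frame(name): name is "side" or "top" or "wrist"; returns (picture, depth): 420x560x3 uint8, red, green, blue; 420x560 float32, mm along the optical axis (not along the pixel's ray), 0 where there is no reading.
- calibration(name): a dict with "intrinsics" (3x3 intrinsics, pixels), "dist" ([k1, k2, p1, p2, k3] as OpenCV has them; the pictures are not rectified), "camera_from_world" (4x4, takes a point from world to camera coordinates); the wrist camera has in their place "mount" (4x4, takes a point from camera to tool coordinates, whose origin is the TCP and whose axes are the tool frame's). Camera axes: x right, y down, z forward; pixel columns grow to the right and rows downward; lengths in mm; the calibration is good to about 2 mm. A picture is of the moment at which its call begins: read the wrist's pose just before it. calibration takes no time and is no camera call.
- job_done(): hands the job in, once; it reports no verdict.
Trained networks look in the newest picture that a camera, given by its name, has taken for a name from the list of things; names that differ only in an ending like _2 or _b are one class to them, and where a whole thing is asked for, a point or a joint stands for the part that bears it (a point fixed in the world has none). Each returns a list of dicts, best first, with "confidence" (0 to 1); they miss things now and then, are a little off and sometimes report something else, mostly with a low value. They report only what shows in the picture. A call takes as long as a camera call.
- nets.recognise(camera, thing): "position" ([x, y, z] in mm, in the coordinates of the camera as it stood for that picture, good to about 4 mm: the middle of the surface that is visible of it).
- nets.tip_of(camera, thing): "position" ([x, y, z] in mm, in the coordinates of the camera as it stood for that picture, good to about 4 mm: a listed point, or the origin of a listed thing).
The state is a dict: "t": time; "joint_pos": joint angles; "joint_vel": joint speeds; "tau": joint torques, N m; "tool_pos": TCP position; "eef_rot": TCP orientation; "wrist_force": force on the tool from outside, world axes, zero at the start; "ft_torque": the same for the moment, N m; "gripper_width": finger opening in mm.
Only numpy, scipy, OpenCV 4.12 (cv2) and the standard library are available. Lean on these libraries where they do the work, as an engineer would, in place of code of your own. Each camera call takes 0.05 s, during which the arm holds its last target. There are 200 camera calls.

TASK

The trolley wheel in the leaning stand has to be pumped up next: with the fingertips, push its yellow spokes one after another to turn the wheel clockwise as seen from the robot's side (the long way round, as turning it the other way would loosen the axle nut) until the red-capped valve is at the top of the wheel, straight above the hub at twelve o'clock. Push gently and on the spokes only, without gripping the wheel and keeping off the tyre and the valve, then take the hand away and leave the wheel standing still. Leave the tools and containers around it where they are.

Things in the scene. Friction and masses are not known exactly. Their poses are not given: they have to be found in the camera images.
- wheel (a joint): wheel angle, rad. 0 = valve at the top (twelve o'clock); grows as the wheel turns clockwise seen from the robot's side (left side up, top to the right). Starts between -4.9 and -3.5, i.e. 3.5 to 4.9 rad of clockwise turning remain. The wheel is balanced, turns stiffly (about 0.12 N m: about 2 N at mid-spoke, more when fast), barely coasts and stays where left.
- stand: fixed stand, blue uprights on a dark base plate 310 x 200 x 14 mm; yaw varies. Origin on the table below the hub centre; x from the robot's side to the back, y left, z up. The wheel leans back 40 degrees from vertical (top away from the robot), so its axle runs along stand x, tipped 40 degrees down to the back. Rear upright: 34 mm wide, 50 to 60 mm behind the wheel's mid-plane, from hub down.
- axle_end (a point): centre of the axle's front end (26 mm nut), 50 mm in front of the wheel's mid-plane. The front upright, 20 mm wide and 8 mm thick, hangs from here: 38 to 46 mm in front of the mid-plane and parallel to it, from the axle straight down (six o'clock) to the base plate. Site axes are the stand's.
- hub (a point): hub centre on the axle, in the wheel's mid-plane, 160 mm above the table; its axes are those of the stand (not leaned). The dark hub is 48 mm across and reaches 32 mm to either side of the mid-plane.
- spokes (a point): same point as the hub centre, but with axes that turn with the wheel: x along the axle to the back, z from hub to valve. Five straight yellow spokes run from hub to rim (inner radius 104 mm, rim 34 mm wide), each 14 mm wide and 8 mm to either side of the mid-plane, 72 degrees apart: 36, 108, 180, 252 and 324 degrees from the valve. The gaps between are open.
- valve_cap (a point): middle of the red cap of the valve stem, in the wheel's mid-plane, 88 mm from the hub centre, midway between two spokes; turns with the wheel.
- tyre: black tyre, 300 mm outer diameter, 38 mm thick, inner edge at radius 112 mm; origin at the hub centre, turns with the wheel: x along the axle to the back, z towards the valve.
- valve: brass valve stem 9 mm thick with a red cap 15 mm thick and 20 mm long, standing inwards from the rim and ending 78 mm from the hub centre; its origin is the hub centre, z from hub to valve, x along the axle to the back.
- wrench: loose steel wrench lying on the table left of the stand, about 180 mm long; leave alone.
- screwdriver: loose screwdriver lying on the table, about 200 mm long; leave alone.
- tin: loose green-labelled tin, 66 mm across, 85 mm tall, origin under its centre; leave alone.
- mug: loose white mug, 76 mm across, 90 mm tall, origin under its centre; leave alone.
- jar: loose jar with a black lid, 60 mm across, 80 mm tall, origin under its centre; leave alone.
- pump: loose aluminium hand pump lying on the table, 230 mm long, 32 mm thick; leave alone.
- tape: loose yellow tape measure, 70 x 39 x 62 mm, origin under its centre; leave alone.

How it is judged (in metres and radians):
On the way:
1. the wheel is being turned clockwise by the fingers, valve about a quarter turn or less from the top (value of joint wheel above -1.6 rad and contact force between the fingers and stand above 0.2 N).
At the end, for the whole second after the job is handed in: the wheel is at rest with the valve within 0.12 rad (7 degrees) of the top, reached by clockwise turning, and every loose thing is within 20 mm of where it stood (value of joint wheel between -0.12 and 0.12 rad and velocity of joint wheel between -0.05 and 0.05 rad/s and distance of each of wrench, screwdriver, tin, mug, jar, pump, tape from where it was at the start of the episode below 0.02 m); the robot touches nothing.
It fails at once if the wheel is turned the wrong way round (anticlockwise beyond -5.6 rad) (value of joint wheel below -5.6 rad).
It fails at once if the wheel is gripped or pushed roughly (over 35 N) (contact force between the fingers and stand above 35 N).
It fails at once if the tyre is pushed (over 4 N) (contact force between any of the fingers, the arm and tyre above 4 N).
It fails at once if the valve is pushed (over 4 N) (contact force between any of the fingers, the arm and valve above 4 N).
It fails at once if a loose bystander is moved by more than 20 mm or carried (distance of any of wrench, screwdriver, tin, mug, jar, pump, tape from where it was at the start of the episode above 0.02 m).
It also fails if it takes over 58 s, if anything falls off the work surface, if the arm or the gripper's body presses on something with over 40 N, if the wrist force passes 120 N, or if a joint passes its speed limit or range.

## Working session

There is one attempt and no reset: what is moved stays moved. The work goes in short steps, Python scripts to look and compute and a tool call to move; the robot and the scene stay as the last step left them, time stands still between calls to the robot, and variables do not carry over. Pictures are saved under pics/ and viewed, about 8 in all and at most 12, crops included, and the job is handed in when it is done.

Besides the shell and the picture viewer there is one more tool, called after ">>>" by a JSON object that holds its "fn" and its "kwargs", one argument or row to a line. move_arm: Moves the arm, as the interface text tells. Its arguments: {"type":"object","properties":{"commands":{"type":"array","items":{"type":"array","items":{"type":"number"}}},"grip_force":{"type":"number"}},"required":["commands"]}

```bash
mkdir -p pics; cat > h.py <<'E'
import numpy as np, cv2
from scipy.spatial.transform import Rotation as R
from workcell import sensors, grab_frame, calibration, job_done, nets, robot
def T_tool():
    s=sensors.sense(); w,x,y,z=s["eef_rot"]; T=np.eye(4)
    T[:3,:3]=R.from_quat([x,y,z,w]).as_matrix(); T[:3,3]=s["tool_pos"]; return T
def shot(cam,save=None):
    Tt=T_tool(); im,d=grab_frame(cam); c=calibration(cam)
    W=Tt@np.array(c["mount"]) if cam=="wrist" else np.linalg.inv(np.array(c["camera_from_world"]))
    if save: cv2.imwrite("pics/"+save,im[:,:,::-1])
    return im,d,c,W
def find(cam,W,things,f="tip_of"):
    o={}
    for t in things:
        r=getattr(nets,f)(cam,t)
        o[t]=[(round(q["confidence"],2),np.round((W@np.r_[q["position"],1])[:3],0).tolist()) for q in r[:2]]
    return o
E
python3 - <<'E'
from h import *
print(sensors.sense()); 
for c in("side","top"):
    im,d,k,W=shot(c,c+"0.png"); print(c,np.round(W,2).tolist())
    for t,v in find(c,W,["hub","axle_end","valve_cap","stand","wrench","screwdriver","tin","mug","jar","pump","tape"]).items(): print(t,v)
a=cv2.imread("pics/side0.png");b=cv2.imread("pics/top0.png")
cv2.imwrite("pics/both0.png",cv2.resize(np.vstack([a,b]),(800,1200))[:600]);
E
```

```text
{'t': 0.0, 'joint_pos': array([-1.44220299,  0.33391662,  0.03985954,  1.46626448, -0.01338113,
        1.34329493, -0.0585283 ]), 'joint_vel': array([ 0.00116084,  0.00185131, -0.0006046 ,  0.00087203, -0.00096072,
       -0.00096007, -0.0007213 ]), 'tau': array([-1.89499006e-03, -6.56341481e+01,  1.33386187e+00, -4.03826201e+01,
       -5.99939050e-02,  4.38871910e-02,  1.39153017e-04]), 'tool_pos': array([146.71460416, 632.77928932, 240.65868522]), 'eef_rot': array([ 0.70250263,  0.07980122,  0.70254526, -0.08094437]), 'wrist_force': array([0.25055973, 0.83883509, 0.25244776]), 'ft_torque': array([ 0.02777455, -0.04801764, -0.04120784]), 'gripper_width': 86.93499659156826}
side [[-1.0, -0.06, 0.06, 485.92], [-0.08, 0.49, -0.87, 1029.84], [0.03, -0.87, -0.5, 721.48], [0.0, 0.0, 0.0, 1.0]]
hub [(0.89, [632.0, 121.0, 163.0])]
axle_end [(0.59, [594.0, 135.0, 194.0])]
valve_cap [(0.5, [605.0, 43.0, 153.0])]
stand [(0.86, [632.0, 122.0, 2.0])]
wrench [(0.97, [408.0, 323.0, 1.0])]
screwdriver [(0.64, [409.0, 411.0, 4.0]), (0.43, [409.0, 327.0, 2.0])]
tin [(0.74, [603.0, -418.0, 4.0])]
mug [(0.6, [699.0, 364.0, 4.0]), (0.58, [586.0, 368.0, 3.0])]
jar [(0.71, [702.0, -370.0, -0.0])]
pump [(0.74, [423.0, -363.0, 2.0])]
tape [(0.63, [699.0, 363.0, 3.0])]
top [[0.02, -1.0, 0.09, 454.66], [-1.0, -0.02, -0.01, 11.96], [0.01, -0.09, -1.0, 1278.39], [0.0, 0.0, 0.0, 1.0]]
hub [(0.8, [626.0, 126.0, 160.0]), (0.64, [582.0, 366.0, 3.0])]
axle_end [(0.85, [592.0, 136.0, 195.0])]
valve_cap [(0.44, [605.0, 42.0, 152.0])]
stand [(0.86, [627.0, 124.0, 3.0])]
wrench [(0.75, [407.0, 325.0, 2.0])]
screwdriver [(0.95, [408.0, 409.0, 2.0])]
tin [(0.74, [602.0, -417.0, 4.0])]
mug [(0.68, [585.0, 365.0, 1.0])]
jar [(0.62, [690.0, -369.0, 2.0])]
pump [(0.91, [417.0, -360.0, 3.0])]
tape [(0.55, [693.0, 367.0, 2.0])]
```

View pics/side0.png

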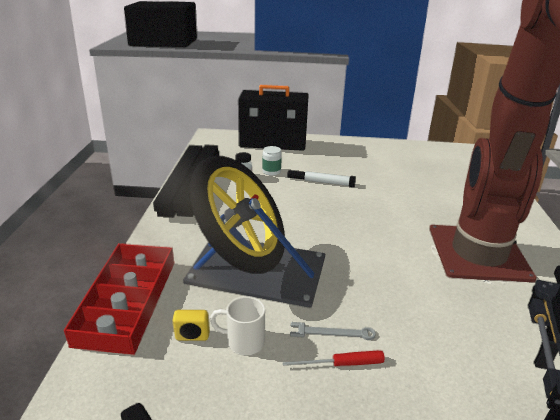

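View pics/top0.png

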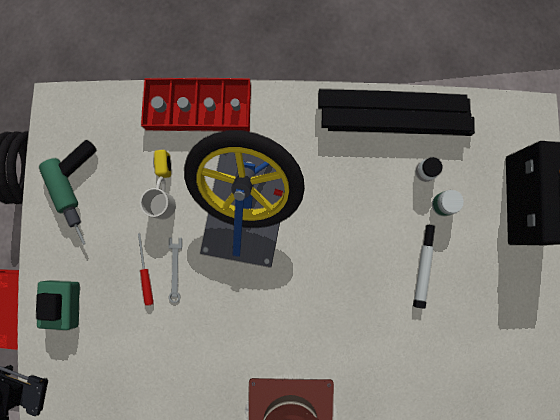

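The wheel's hub is at about (629, 123, 161). Its red valve is on the right, near three o'clock (top picture, pixel (278,192)). The front upright runs from (240,195) to (237,255). Next I'll refine the yaw and the wheel angle from the yellow pixels and depth.

```bash
cat >> h.py <<'E'
def cloud(d,c,W):
    K=np.array(c["intrinsics"]);v,u=np.mgrid[:d.shape[0],:d.shape[1]]
    p=cv2.undistortPoints(np.stack([u,v],-1).reshape(-1,1,2).astype(float),K,np.array(c["dist"])).reshape(*d.shape,2)
    P=np.concatenate([p*d[...,None],d[...,None]],-1); return P@W[:3,:3].T+W[:3,3]
def axes(yaw):
    x=np.array([np.cos(yaw),np.sin(yaw),0]);z=np.array([0,0,1.]);a=np.deg2rad(40)
    ax=np.cos(a)*x-np.sin(a)*z; up=np.sin(a)*x+np.cos(a)*z; return ax,np.cross(ax,up)*1.0,up  # back, right?, up
def wheel(im,P,hub,yaw):
    ax,_,up=axes(yaw); right=np.cross(ax,up); hsv=cv2.cvtColor(im,cv2.COLOR_RGB2HSV)
    Q=P-hub; n=Q@ax; r=Q@right; u=Q@up; rr=np.hypot(r,u); th=np.arctan2(r,u)
    ye=(abs(hsv[...,0].astype(int)-26)<9)&(hsv[...,1]>130)&(hsv[...,2]>60)
    m=ye&(rr>35)&(rr<95)&(abs(n)<25)
    sp=np.angle(np.exp(5j*th[m]).mean())/5
    red=((hsv[...,0]<8)|(hsv[...,0]>172))&(hsv[...,1]>130)&(rr>65)&(rr<110)&(abs(n)<25)
    va=np.angle(np.exp(1j*th[red]).mean()) if red.any() else np.nan
    k=np.round((va+np.pi/5-sp)/(2*np.pi/5)); 
    fine=sp+k*2*np.pi/5-np.pi/5
    return dict(nspoke=int(m.sum()),nred=int(red.sum()),valve=va,fine=fine,n_med=np.median(n[m]),m=m,ye=ye&(rr<115)&(abs(n)<40))
E
python3 - <<'E'
from h import *
hub=np.array([629,123,161.])
print([a for a in dir(robot) if a[0]!='_'])
for c in("top","side"):
    im,d,k,W=shot(c); P=cloud(d,k,W)
    q=P[wheel(im,P,hub,-.25)["ye"]]; n=np.array([1.,-.2,-.8])
    for it in range(5):
        cc=q.mean(0); n=np.linalg.svd(q-cc,full_matrices=False)[2][2]; q=q[abs((q-cc)@n)<12-2*it+2]
    n*=np.sign(n[0]); print(c,len(q),"normal",n.round(3),"tilt",np.rad2deg(np.arcsin(-n[2])),"yaw",np.rad2deg(np.arctan2(n[1],n[0])),"off",(hub-cc)@n)
    for yaw in(-10,-14,-18):
        w=wheel(im,P,hub,np.deg2rad(yaw)); print(yaw,{a:b for a,b in w.items() if a not in("m","ye")})
print(T_tool().round(3), robot.tcp_to_tips if hasattr(robot,"tcp_to_tips") else "")
E
```

```text
['IKError', 'tcp_to_tips']
top 1502 normal [ 0.768 -0.135 -0.626] tilt 38.74377755507351 yaw -9.966011963639051 off 14.059289821315174
-10 {'nspoke': 726, 'nred': 46, 'valve': np.float64(1.67075490445141), 'fine': np.float64(1.6884723847716154), 'n_med': np.float64(-9.728920942104823)}
-14 {'nspoke': 726, 'nred': 46, 'valve': np.float64(1.6256117219463595), 'fine': np.float64(1.6444544929310152), 'n_med': np.float64(-8.751106184845309)}
-18 {'nspoke': 724, 'nred': 46, 'valve': np.float64(1.5806887735805049), 'fine': np.float64(1.6006654065261494), 'n_med': np.float64(-8.18595602957171)}
side 1270 normal [ 0.764 -0.102 -0.637] tilt 39.57074437142639 yaw -7.593088418584063 off 10.646644109250614
-10 {'nspoke': 662, 'nred': 16, 'valve': np.float64(1.6616636298797234), 'fine': np.float64(1.6864632381173834), 'n_med': np.float64(-5.740869081734221)}
-14 {'nspoke': 663, 'nred': 16, 'valve': np.float64(1.6166464389124808), 'fine': np.float64(1.6418277186390653), 'n_med': np.float64(-5.2551763715741675)}
-18 {'nspoke': 663, 'nred': 16, 'valve': np.float64(1.5717676117968702), 'fine': np.float64(1.597145813659798), 'n_med': np.float64(-5.823762718467573)}
[[ 0.00000e+00  2.26000e-01  9.74000e-01  1.46815e+02]
 [-0.00000e+00  9.74000e-01 -2.26000e-01  6.33187e+02]
 [-1.00000e+00 -0.00000e+00  0.00000e+00  2.41546e+02]
 [ 0.00000e+00  0.00000e+00  0.00000e+00  1.00000e+00]] 19.0
```

```bash
cat >> h.py <<'E'
HUB=np.array([628,123,161.]);YAW=np.deg2rad(-10)
def pose(th_deg,rad,tip_n,hub=HUB,yaw=YAW):
    ax,_,up=axes(yaw); right=np.cross(ax,up); t=np.deg2rad(th_deg); T=np.eye(4)
    T[:3,:3]=np.stack([ax,-right,up],1); T[:3,3]=hub+rad*(np.sin(t)*right+np.cos(t)*up)+(tip_n-19)*ax; return T
def rel(T,T0=None):
    D=np.linalg.inv(T_tool() if T0 is None else T0)@T
    return np.r_[D[:3,3]/1000,np.rad2deg(R.from_matrix(D[:3,:3]).as_rotvec())].round(4).tolist()
E
python3 - <<'E'
from h import *
for T in(pose(241,58,-90),): print(T[:3,3],rel(T))
E
```

```text
[536.77858038 190.5953008  209.52347795] [0.032, -0.3431, 0.4799, -2.857, -49.9866, 1.3339]
```

>>> {"fn": "move_arm", "kwargs": {
  "commands": [
    [-0.05, -0.03, 0.04, 0, 0, 0, 0],
    [-0.09, -0.06, 0.08, 0, -5, 0, 0],
    [-0.1, -0.09, 0.12, 0, -10, 0, 0],
    [-0.1, -0.12, 0.16, 0, -15, 0, 0],
    [-0.1, -0.15, 0.2, 0, -20, 0, 0],
    [-0.1, -0.18, 0.24, -1, -25, 0.5, 0],
    [-0.1, -0.21, 0.28, -1, -30, 0.5, 0],
    [-0.1, -0.24, 0.32, -2, -35, 1, 0],
    [-0.1, -0.27, 0.36, -2, -40, 1, 0],
    [-0.08, -0.3, 0.4, -2.8, -45, 1.3, 0],
    [-0.05, -0.32, 0.44, -2.8, -50, 1.3, 0],
    [-0.02, -0.343, 0.46, -2.8, -50, 1.3, 0],
    [0.0, -0.343, 0.47, -2.8, -50, 1.3, 0],
    [0.032, -0.343, 0.48, -2.8, -50, 1.3, 0],
    [0.032, -0.343, 0.48, -2.8, -50, 1.3, 0],
    [0.032, -0.343, 0.48, -2.8, -50, 1.3, 0]
  ]
}}

```text
t: 2.9
tool_pos: [536.9, 190.7, 210.1]
eef_rot: [0.936, 0.029, 0.341, -0.083]
wrist_force: [0.6, -0.1, -0.0]
gripper_width: 0.5
```

Reached. Next, a close look with the wrist camera.

```bash
python3 - <<'E'
from h import *
im,d,k,W=shot("wrist","w1.png"); P=cloud(d,k,W)
print(find("wrist",W,["hub","axle_end","valve_cap"]))
for hub in(HUB,):
    w=wheel(im,P,hub,YAW); print({a:b for a,b in w.items() if a not in("m","ye")})
    # rim centre by circle fit of yellow outer pixels
    q=P[w["ye"]]-hub; ax,_,up=axes(YAW); r=np.cross(ax,up)
    X=np.c_[q@r,q@up,q@ax]; rr=np.hypot(X[:,0],X[:,1]); s=rr>97; print("n rim/spoke",np.percentile(X[s,2],[5,50]),np.percentile(X[~s,2],[5,50]))
print(rel(pose(241,58,2)),rel(pose(241,58,-90)))
E
```

```text
{'hub': [(0.71, [627.0, 129.0, 162.0])], 'axle_end': [(0.6, [593.0, 130.0, 193.0])], 'valve_cap': [(0.93, [607.0, 43.0, 148.0])]}
{'nspoke': 2705, 'nred': 380, 'valve': np.float64(1.7298068883193218), 'fine': np.float64(1.7441785388948423), 'n_med': np.float64(-6.530276124968605)}
n rim/spoke [-17.03420611 -14.91510873] [-8.01011809 -6.57531913]
[0.0932, -0.0017, -0.0016, -0.0906, 0.0864, -0.0993] [0.0012, -0.0015, -0.0014, -0.0906, 0.0864, -0.0993]
```

View pics/w1.png

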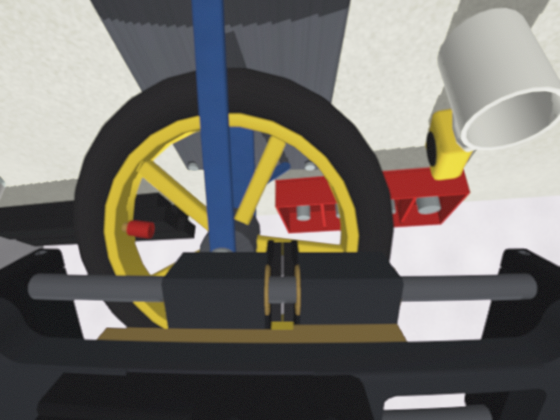

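```bash
python3 - <<'E'
from h import *
from scipy.optimize import least_squares
ax,_,up=axes(YAW); r=np.cross(ax,up)
for c in("wrist","top","side"):
    im,d,k,W=shot(c); P=cloud(d,k,W)
    hsv=cv2.cvtColor(im,cv2.COLOR_RGB2HSV); ye=(abs(hsv[...,0].astype(int)-26)<9)&(hsv[...,1]>130)&(hsv[...,2]>60)
    q=P[ye]-HUB; X=np.c_[q@r,q@up,q@ax]; rr=np.hypot(X[:,0],X[:,1]); X=X[(abs(X[:,2])<24)&(rr>98)&(rr<120)]
    f=least_squares(lambda p:np.hypot(X[:,0]-p[0],X[:,1]-p[1])-p[2],[0,0,106],loss="soft_l1"); hub=HUB+r*f.x[0]+up*f.x[1]
    A=np.c_[X[:,:2],np.ones(len(X))]; pl=np.linalg.lstsq(A[X[:,2]<-10],X[X[:,2]<-10,2],rcond=None)[0]
    w=wheel(im,P,hub,YAW)
    print(c,len(X),"right,up,R",f.x.round(1),"hub",hub.round(0),"slopes",pl.round(3),"valve",w["valve"],w["fine"],w["n_med"])
E
```

```text
wrist 8449 right,up,R [ -5.2  -2.7 105.9] hub [627. 128. 159.] slopes [ 8.000e-03  5.000e-03 -1.502e+01] valve 1.6885880630394734 1.6845878882727234 -6.501949156422377
top 1685 right,up,R [ -2.1   2.6 107.8] hub [630. 125. 163.] slopes [ 3.0000e-03 -0.0000e+00 -1.7542e+01] valve 1.6893895254167164 1.6938124633306888 -9.023978912880667
side 1510 right,up,R [ -6.9   2.2 107.6] hub [631. 130. 163.] slopes [ 6.0000e-03  1.0000e-03 -1.4769e+01] valve 1.6695870774118786 1.692100378411304 -5.145282287877976
```

```bash
sed -i 's/^HUB=.*;YAW/HUB=np.array([628.5,127.5,161.]);YAW/' h.py; python3 - <<'E'
from h import *
print(rel(pose(241,58,3)))
def arc(a,b,s):
    f=lambda t:58*np.array([-np.sin(np.deg2rad(t)),np.cos(np.deg2rad(t))])
    return [[0]+((f(t)-f(a))/1000).round(4).tolist()+[0,0,0,0] for t in np.arange(a+s,b+1e-6,s)]
print(arc(241,341,5));print(arc(341,441,5))
E
```

```text
[0.0934, 0.0036, -0.0011, -0.0737, 0.0489, -0.0397]
[[0, 0.0023, 0.0045, 0, 0, 0, 0], [0, 0.0041, 0.0092, 0, 0, 0, 0], [0, 0.0055, 0.0141, 0, 0, 0, 0], [0, 0.0066, 0.019, 0, 0, 0, 0], [0, 0.0071, 0.0241, 0, 0, 0, 0], [0, 0.0073, 0.0291, 0, 0, 0, 0], [0, 0.007, 0.0342, 0, 0, 0, 0], [0, 0.0062, 0.0392, 0, 0, 0, 0], [0, 0.005, 0.0441, 0, 0, 0, 0], [0, 0.0034, 0.0489, 0, 0, 0, 0], [0, 0.0014, 0.0535, 0, 0, 0, 0], [0, -0.001, 0.058, 0, 0, 0, 0], [0, -0.0038, 0.0622, 0, 0, 0, 0], [0, -0.007, 0.0662, 0, 0, 0, 0], [0, -0.0104, 0.0698, 0, 0, 0, 0], [0, -0.0142, 0.0732, 0, 0, 0, 0], [0, -0.0183, 0.0762, 0, 0, 0, 0], [0, -0.0226, 0.0788, 0, 0, 0, 0], [0, -0.0271, 0.0811, 0, 0, 0, 0], [0, -0.0318, 0.083, 0, 0, 0, 0]]
[[0, -0.0049, 0.0014, 0, 0, 0, 0], [0, -0.0098, 0.0024, 0, 0, 0, 0], [0, -0.0148, 0.003, 0, 0, 0, 0], [0, -0.0199, 0.0032, 0, 0, 0, 0], [0, -0.0249, 0.0028, 0, 0, 0, 0], [0, -0.0299, 0.0021, 0, 0, 0, 0], [0, -0.0349, 0.0009, 0, 0, 0, 0], [0, -0.0397, -0.0007, 0, 0, 0, 0], [0, -0.0443, -0.0027, 0, 0, 0, 0], [0, -0.0488, -0.0051, 0, 0, 0, 0], [0, -0.053, -0.0079, 0, 0, 0, 0], [0, -0.0569, -0.0111, 0, 0, 0, 0], [0, -0.0606, -0.0145, 0, 0, 0, 0], [0, -0.064, -0.0183, 0, 0, 0, 0], [0, -0.067, -0.0224, 0, 0, 0, 0], [0, -0.0696, -0.0267, 0, 0, 0, 0], [0, -0.0719, -0.0312, 0, 0, 0, 0], [0, -0.0737, -0.036, 0, 0, 0, 0], [0, -0.0752, -0.0408, 0, 0, 0, 0], [0, -0.0762, -0.0458, 0, 0, 0, 0]]
```

>>> {"fn": "move_arm", "kwargs": {
  "commands": [
    [0, 0.0035, -0.001, 0, 0, 0, 0],
    [0.02, 0.0035, -0.001, 0, 0, 0, 0],
    [0.04, 0.0035, -0.001, 0, 0, 0, 0],
    [0.055, 0.0035, -0.001, 0, 0, 0, 0],
    [0.07, 0.0035, -0.001, 0, 0, 0, 0],
    [0.082, 0.0035, -0.001, 0, 0, 0, 0],
    [0.093, 0.0035, -0.001, 0, 0, 0, 0],
    [0.093, 0.0035, -0.001, 0, 0, 0, 0],
    [0.093, 0.0035, -0.001, 0, 0, 0, 0]
  ]
}}

```text
t: 4.15
tool_pos: [607.0, 181.8, 149.0]
eef_rot: [0.936, 0.03, 0.341, -0.083]
wrist_force: [-0.1, -0.2, 0.6]
gripper_width: 0.2
```

>>> {"fn": "move_arm", "kwargs": {
  "commands": [
    [0, 0.002, 0.0045, 0, 0, 0, 0],
    [0, 0.004, 0.009, 0, 0, 0, 0],
    [0, 0.0055, 0.014, 0, 0, 0, 0],
    [0, 0.0065, 0.019, 0, 0, 0, 0],
    [0, 0.007, 0.024, 0, 0, 0, 0],
    [0, 0.0075, 0.029, 0, 0, 0, 0]
  ]
}}

```text
t: 4.75
tool_pos: [626.1, 185.3, 170.6]
eef_rot: [0.936, 0.03, 0.341, -0.083]
wrist_force: [-3.9, -1.2, -4.2]
gripper_width: 0.7
```

```bash
python3 - <<'E'
from h import *
im,d,k,W=shot("top"); P=cloud(d,k,W); w=wheel(im,P,HUB,YAW); print(w["valve"],w["fine"],w["nred"]); print(sensors.sense()["wrist_force"],rel(pose(271,58,3)))
E
```

```text
1.8916698455080012 1.9217980926243663 46
[0.23365169 1.13392783 1.07215671] [-0.0003, 0.0012, 0.0002, -0.055, -0.0029, 0.0845]
```

Contact, about 6 N, and the wheel turns clockwise (valve 1.69 to 1.92 rad). Now I'll work out the rows to continue the arc.

```bash
cat >> h.py <<'E'
def arc(a,b,s,Rr=58):
    f=lambda t:Rr*np.array([-np.sin(np.deg2rad(t)),np.cos(np.deg2rad(t))])
    for t in np.arange(a+s,b+1e-6,s): print([0]+((f(t)-f(a))/1000).round(4).tolist()+[0,0,0,0],end=", ")
    print()
E
python3 -c "
from h import *
arc(271,371,5);arc(371,441,5)"
```

```text
[0, -0.0003, 0.0051, 0, 0, 0, 0], [0, -0.0011, 0.0101, 0, 0, 0, 0], [0, -0.0022, 0.015, 0, 0, 0, 0], [0, -0.0038, 0.0198, 0, 0, 0, 0], [0, -0.0059, 0.0244, 0, 0, 0, 0], [0, -0.0083, 0.0289, 0, 0, 0, 0], [0, -0.0111, 0.0331, 0, 0, 0, 0], [0, -0.0142, 0.037, 0, 0, 0, 0], [0, -0.0177, 0.0407, 0, 0, 0, 0], [0, -0.0215, 0.0441, 0, 0, 0, 0], [0, -0.0256, 0.0471, 0, 0, 0, 0], [0, -0.0299, 0.0497, 0, 0, 0, 0], [0, -0.0344, 0.052, 0, 0, 0, 0], [0, -0.0391, 0.0538, 0, 0, 0, 0], [0, -0.044, 0.0553, 0, 0, 0, 0], [0, -0.0489, 0.0563, 0, 0, 0, 0], [0, -0.0539, 0.0568, 0, 0, 0, 0], [0, -0.059, 0.057, 0, 0, 0, 0], [0, -0.0641, 0.0567, 0, 0, 0, 0], [0, -0.0691, 0.0559, 0, 0, 0, 0], 
[0, -0.0049, -0.0012, 0, 0, 0, 0], [0, -0.0097, -0.0028, 0, 0, 0, 0], [0, -0.0144, -0.0048, 0, 0, 0, 0], [0, -0.0188, -0.0072, 0, 0, 0, 0], [0, -0.023, -0.01, 0, 0, 0, 0], [0, -0.027, -0.0132, 0, 0, 0, 0], [0, -0.0307, -0.0166, 0, 0, 0, 0], [0, -0.034, -0.0204, 0, 0, 0, 0], [0, -0.037, -0.0245, 0, 0, 0, 0], [0, -0.0397, -0.0288, 0, 0, 0, 0], [0, -0.0419, -0.0333, 0, 0, 0, 0], [0, -0.0438, -0.0381, 0, 0, 0, 0], [0, -0.0452, -0.0429, 0, 0, 0, 0], [0, -0.0462, -0.0479, 0, 0, 0, 0],
```

>>> {"fn": "move_arm", "kwargs": {
  "commands": [
    [0, -0.0005, 0.005, 0, 0, 0, 0],
    [0, -0.001, 0.01, 0, 0, 0, 0],
    [0, -0.002, 0.015, 0, 0, 0, 0],
    [0, -0.004, 0.02, 0, 0, 0, 0],
    [0, -0.006, 0.0245, 0, 0, 0, 0],
    [0, -0.008, 0.029, 0, 0, 0, 0],
    [0, -0.011, 0.033, 0, 0, 0, 0],
    [0, -0.014, 0.037, 0, 0, 0, 0],
    [0, -0.018, 0.0405, 0, 0, 0, 0],
    [0, -0.0215, 0.044, 0, 0, 0, 0],
    [0, -0.0255, 0.047, 0, 0, 0, 0],
    [0, -0.03, 0.05, 0, 0, 0, 0],
    [0, -0.0345, 0.052, 0, 0, 0, 0],
    [0, -0.039, 0.054, 0, 0, 0, 0],
    [0, -0.044, 0.0555, 0, 0, 0, 0],
    [0, -0.049, 0.0565, 0, 0, 0, 0],
    [0, -0.054, 0.057, 0, 0, 0, 0],
    [0, -0.059, 0.057, 0, 0, 0, 0],
    [0, -0.064, 0.0565, 0, 0, 0, 0],
    [0, -0.069, 0.056, 0, 0, 0, 0]
  ]
}}

```text
t: 6.8
tool_pos: [650.4, 112.2, 214.8]
eef_rot: [0.936, 0.03, 0.34, -0.082]
wrist_force: [1.5, 4.9, 0.0]
gripper_width: 0.7
```

```bash
python3 - <<'E'
from h import *
im,d,k,W=shot("top","t2.png"); P=cloud(d,k,W); w=wheel(im,P,HUB,YAW); print(w["valve"],w["fine"],w["nred"],w["nspoke"]); print(sensors.sense()["wrist_force"],rel(pose(371,58,3)))
im,d,k,W=shot("side"); P=cloud(d,k,W); w=wheel(im,P,HUB,YAW); print(w["valve"],w["fine"],w["nred"],w["nspoke"])
E
```

```text
-2.5960911106246987 -2.6069715091108137 3 351
[-0.09751798 -0.11406058 -0.39476704] [-0.0001, 0.0016, 0.0002, -0.0627, 0.0521, 0.0543]
-2.529611069885859 -2.5598091435932355 47 528
```

View pics/t2.png

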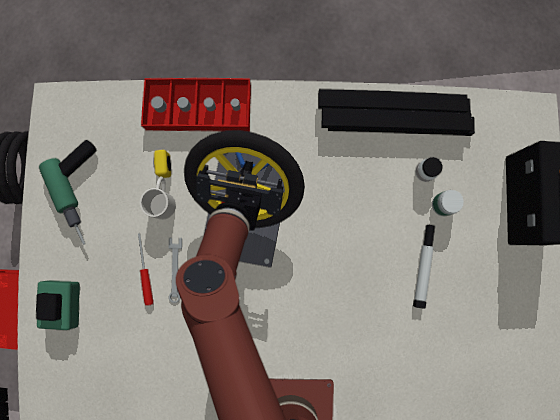

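The hand is over the hub at about (240,180) with the wheel partly hidden; the bystanders have not moved. Wheel is at about -2.58 rad. Continuing.

>>> {"fn": "move_arm", "kwargs": {
  "commands": [
    [0, -0.005, -0.001, 0, 0, 0, 0],
    [0, -0.0095, -0.003, 0, 0, 0, 0],
    [0, -0.0145, -0.005, 0, 0, 0, 0],
    [0, -0.019, -0.007, 0, 0, 0, 0],
    [0, -0.023, -0.01, 0, 0, 0, 0],
    [0, -0.027, -0.013, 0, 0, 0, 0],
    [0, -0.0305, -0.0165, 0, 0, 0, 0],
    [0, -0.034, -0.0205, 0, 0, 0, 0],
    [0, -0.037, -0.0245, 0, 0, 0, 0],
    [0, -0.0395, -0.029, 0, 0, 0, 0],
    [0, -0.042, -0.0335, 0, 0, 0, 0],
    [0, -0.044, -0.038, 0, 0, 0, 0],
    [0, -0.045, -0.043, 0, 0, 0, 0],
    [0, -0.046, -0.048, 0, 0, 0, 0]
  ]
}}

```text
t: 8.3
tool_pos: [611.9, 71.7, 177.6]
eef_rot: [0.936, 0.03, 0.34, -0.082]
wrist_force: [4.9, 2.7, 4.2]
gripper_width: 0.6
```

```bash
python3 - <<'E'
from h import *
for c in("top","side"):
    im,d,k,W=shot(c); P=cloud(d,k,W); w=wheel(im,P,HUB,YAW); print(w["valve"],w["fine"],w["nred"],w["nspoke"]); 
print(sensors.sense()["wrist_force"],rel(pose(441,58,3)))
# out, across to top at -8deg etc
T0=T_tool()
for a in(355,360,365): print(a,rel(pose(a,58,-70),T0),rel(pose(a,58,3),T0))
arc(360,430,5)
E
```

```text
-1.3536370337892325 -1.3757489053170324 41 551
-1.3417051635327495 -1.3504168453543335 13 656
[0.43070111 0.24915356 1.04075747] [-0.0004, 0.0015, 0.0023, -0.0225, -0.0634, 0.1422]
355 [-0.0736, 0.0637, 0.0509, -0.0225, -0.0634, 0.1422] [-0.0006, 0.0639, 0.051, -0.0225, -0.0634, 0.1422]
360 [-0.0736, 0.0586, 0.0511, -0.0225, -0.0634, 0.1422] [-0.0006, 0.0588, 0.0512, -0.0225, -0.0634, 0.1422]
365 [-0.0736, 0.0536, 0.0509, -0.0225, -0.0634, 0.1422] [-0.0006, 0.0537, 0.051, -0.0225, -0.0634, 0.1422]
[0, -0.0051, -0.0002, 0, 0, 0, 0], [0, -0.0101, -0.0009, 0, 0, 0, 0], [0, -0.015, -0.002, 0, 0, 0, 0], [0, -0.0198, -0.0035, 0, 0, 0, 0], [0, -0.0245, -0.0054, 0, 0, 0, 0], [0, -0.029, -0.0078, 0, 0, 0, 0], [0, -0.0333, -0.0105, 0, 0, 0, 0], [0, -0.0373, -0.0136, 0, 0, 0, 0], [0, -0.041, -0.017, 0, 0, 0, 0], [0, -0.0444, -0.0207, 0, 0, 0, 0], [0, -0.0475, -0.0247, 0, 0, 0, 0], [0, -0.0502, -0.029, 0, 0, 0, 0], [0, -0.0526, -0.0335, 0, 0, 0, 0], [0, -0.0545, -0.0382, 0, 0, 0, 0],
```

>>> {"fn": "move_arm", "kwargs": {
  "commands": [
    [0, 0.0, 0.006, 0, 0, 0, 0],
    [-0.035, 0.0, 0.006, 0, 0, 0, 0],
    [-0.073, 0.0, 0.006, 0, 0, 0, 0],
    [-0.073, 0.02, 0.03, 0, 0, 0, 0],
    [-0.073, 0.045, 0.05, 0, 0, 0, 0],
    [-0.073, 0.063, 0.051, 0, 0, 0, 0],
    [-0.073, 0.064, 0.051, 0, 0, 0, 0],
    [-0.05, 0.064, 0.051, 0, 0, 0, 0],
    [-0.03, 0.064, 0.051, 0, 0, 0, 0],
    [-0.015, 0.064, 0.051, 0, 0, 0, 0],
    [0, 0.064, 0.051, 0, 0, 0, 0],
    [0, 0.064, 0.051, 0, 0, 0, 0]
  ]
}}

```text
t: 9.6
tool_pos: [655.0, 126.5, 214.4]
eef_rot: [0.936, 0.029, 0.342, -0.084]
wrist_force: [0.0, -0.5, -0.5]
gripper_width: 0.4
```

```bash
python3 - <<'E'
from h import *
im,d,k,W=shot("side"); P=cloud(d,k,W); w=wheel(im,P,HUB,YAW); print(w["valve"],w["fine"],w["nred"],w["nspoke"]); 
print(sensors.sense()["wrist_force"],rel(pose(355,58,3)))
arc(355,440,5)
E
```

```text
-1.3379672870290396 -1.3221854948080924 13 507
[-0.13990423  0.48359817 -0.27734047] [-0.001, 0.0009, -0.0003, -0.0041, -0.0841, 0.2516]
[0, -0.0051, 0.0002, 0, 0, 0, 0], [0, -0.0101, 0.0, 0, 0, 0, 0], [0, -0.0151, -0.0007, 0, 0, 0, 0], [0, -0.0201, -0.0018, 0, 0, 0, 0], [0, -0.0249, -0.0033, 0, 0, 0, 0], [0, -0.0296, -0.0052, 0, 0, 0, 0], [0, -0.0341, -0.0075, 0, 0, 0, 0], [0, -0.0383, -0.0103, 0, 0, 0, 0], [0, -0.0423, -0.0133, 0, 0, 0, 0], [0, -0.0461, -0.0168, 0, 0, 0, 0], [0, -0.0495, -0.0205, 0, 0, 0, 0], [0, -0.0526, -0.0245, 0, 0, 0, 0], [0, -0.0553, -0.0288, 0, 0, 0, 0], [0, -0.0576, -0.0333, 0, 0, 0, 0], [0, -0.0596, -0.0379, 0, 0, 0, 0], [0, -0.0611, -0.0428, 0, 0, 0, 0], [0, -0.0622, -0.0477, 0, 0, 0, 0],
```

>>> {"fn": "move_arm", "kwargs": {
  "commands": [
    [0, -0.005, 0, 0, 0, 0, 0],
    [0, -0.01, 0, 0, 0, 0, 0],
    [0, -0.015, -0.0005, 0, 0, 0, 0],
    [0, -0.02, -0.002, 0, 0, 0, 0],
    [0, -0.025, -0.0035, 0, 0, 0, 0],
    [0, -0.0295, -0.005, 0, 0, 0, 0],
    [0, -0.034, -0.0075, 0, 0, 0, 0],
    [0, -0.0385, -0.0105, 0, 0, 0, 0],
    [0, -0.0425, -0.0135, 0, 0, 0, 0],
    [0, -0.046, -0.017, 0, 0, 0, 0],
    [0, -0.0495, -0.0205, 0, 0, 0, 0],
    [0, -0.0525, -0.0245, 0, 0, 0, 0],
    [0, -0.0555, -0.029, 0, 0, 0, 0],
    [0, -0.0575, -0.0335, 0, 0, 0, 0],
    [0, -0.0595, -0.038, 0, 0, 0, 0],
    [0, -0.061, -0.043, 0, 0, 0, 0]
  ]
}}

```text
t: 11.25
tool_pos: [617.2, 73.5, 183.4]
eef_rot: [0.936, 0.03, 0.34, -0.083]
wrist_force: [4.1, 3.5, 3.6]
gripper_width: 0.2
```

```bash
python3 - <<'E'
from h import *
for c in("top","side"):
    im,d,k,W=shot(c,c+"3.png"); P=cloud(d,k,W); w=wheel(im,P,HUB,YAW); print(w["valve"],w["fine"],w["nred"],w["nspoke"],find(c,W,["valve_cap"])); 
print(sensors.sense()["wrist_force"],rel(pose(435,58,3)))
for t in(3,6,9,12,15): print(t,rel(pose(435+t,58,3),pose(435,58,3))[:3])
E
```

```text
-0.2640795897535781 -0.26759768924819605 34 471 {'valve_cap': [(0.46, [686.0, 141.0, 228.0])]}
-0.27990525788192766 -0.2439911944620296 32 642 {'valve_cap': [(0.6, [627.0, 121.0, 162.0]), (0.46, [687.0, 142.0, 227.0])]}
[-1.10147596 -0.33368068 -0.46052679] [-0.0004, -0.0001, -0.0001, -0.0331, -0.0656, 0.1645]
3 [0.0, -0.0007, -0.003]
6 [0.0, -0.0013, -0.0059]
9 [0.0, -0.0017, -0.0089]
12 [0.0, -0.0019, -0.012]
15 [0.0, -0.002, -0.015]
```

>>> {"fn": "move_arm", "kwargs": {
  "commands": [
    [0, -0.0007, -0.003, 0, 0, 0, 0],
    [0, -0.0013, -0.006, 0, 0, 0, 0],
    [0, -0.0017, -0.009, 0, 0, 0, 0],
    [0, -0.0019, -0.0115, 0, 0, 0, 0],
    [0, -0.002, -0.0135, 0, 0, 0, 0],
    [0, -0.002, -0.0145, 0, 0, 0, 0],
    [0, -0.002, -0.0145, 0, 0, 0, 0]
  ]
}}

```text
t: 12.15
tool_pos: [607.3, 73.3, 171.9]
eef_rot: [0.936, 0.03, 0.341, -0.083]
wrist_force: [1.5, 0.6, 1.0]
gripper_width: 0.3
```

```bash
python3 - <<'E'
from h import *
for c in("top","side"):
    im,d,k,W=shot(c); P=cloud(d,k,W); w=wheel(im,P,HUB,YAW); print(w["valve"],w["fine"],w["nred"],w["nspoke"],find(c,W,["valve_cap"])); 
print(sensors.sense()["wrist_force"])
E
```

```text
0.05130519312454219 0.041850497412345034 36 560 {'valve_cap': [(0.42, [683.0, 116.0, 230.0])]}
-0.009220257892025576 0.030224649921882674 46 652 {'valve_cap': [(0.63, [595.0, 134.0, 195.0]), (0.57, [683.0, 118.0, 230.0])]}
[ 0.10650008 -1.28404958  1.10240119]
```

The valve is at about +0.02 rad. I'll ease off the spoke and withdraw.

>>> {"fn": "move_arm", "kwargs": {
  "commands": [
    [0, 0, 0.003, 0, 0, 0, 0],
    [0, 0, 0.006, 0, 0, 0, 0],
    [-0.03, 0, 0.006, 0, 0, 0, 0],
    [-0.07, 0, 0.006, 0, 0, 0, 0],
    [-0.11, 0, 0.006, 0, 0, 0, 0],
    [-0.15, 0, 0.006, 0, 0, 0, 0],
    [-0.17, 0, 0.006, 0, 0, 0, 0],
    [-0.17, 0, 0.006, 0, 0, 0, 0],
    [-0.17, 0, 0.006, 0, 0, 0, 0],
    [-0.17, 0, 0.006, 0, 0, 0, 0]
  ]
}}

```text
t: 13.35
tool_pos: [500.9, 93.4, 273.6]
eef_rot: [0.935, 0.026, 0.341, -0.098]
wrist_force: [0.9, -3.3, 0.9]
gripper_width: 0.2
```

```bash
python3 - <<'E'
from h import *
for c in("top","side","wrist"):
    im,d,k,W=shot(c,c+"4.png"); P=cloud(d,k,W); w=wheel(im,P,HUB,YAW); print(w["valve"],w["fine"],w["nred"],w["nspoke"])
    if c!="wrist": print(find(c,W,["wrench","screwdriver","tin","mug","jar","pump","tape"]))
E
```

```text
0.04850435797693849 0.03366166238196411 35 658
{'wrench': [(0.84, [408.0, 327.0, 2.0])], 'screwdriver': [(0.94, [409.0, 411.0, 1.0])], 'tin': [(0.83, [601.0, -414.0, 4.0])], 'mug': [(0.91, [583.0, 362.0, 4.0]), (0.26, [416.0, -360.0, 3.0])], 'jar': [(0.73, [690.0, -369.0, 2.0]), (0.53, [624.0, 127.0, 158.0])], 'pump': [(0.64, [415.0, -360.0, 3.0])], 'tape': [(0.57, [697.0, 367.0, -0.0])]}
-0.0037007976759562988 0.030785411217860825 46 662
{'wrench': [(0.81, [407.0, 327.0, 1.0])], 'screwdriver': [(0.94, [407.0, 411.0, 2.0])], 'tin': [(0.8, [605.0, -419.0, 0.0])], 'mug': [(0.88, [585.0, 365.0, 2.0])], 'jar': [(0.6, [700.0, -368.0, 3.0])], 'pump': [(0.79, [423.0, -362.0, 0.0])], 'tape': [(0.55, [698.0, 361.0, 3.0]), (0.55, [407.0, 328.0, 2.0])]}
nan nan 0 2249
```

View pics/top4.png

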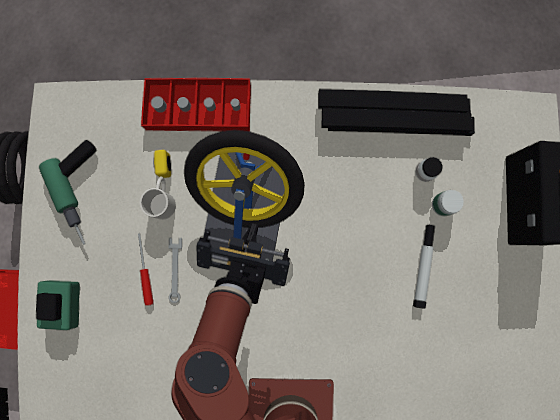

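The valve (246,157) is straight above the hub (242,187), and the tools and containers haven't moved. One last check: the sideways wrist force, before handing in.

```bash
python3 - <<'E'
from h import *
s=sensors.sense(); print(s["t"],s["wrist_force"],s["joint_pos"].round(2),abs(s["joint_vel"]).max())
if np.linalg.norm(s["wrist_force"])<2: job_done(); print("done")
E
```

```text
14.2 [0.35643579 0.0562084  0.60882917] [-0.51 -0.38 -0.18  2.36  0.9   0.76  0.15] 0.0032154207685825536
the job is handed in; nothing more can be done
done
```

I turned the wheel clockwise in two strokes, with closed fingertips pushing on the spokes. The valve is now at the top, the hand is withdrawn, and the job is handed in after about 14 s of robot time.

- **Turn:** the wheel went from about -4.59 rad to about +0.03 rad, so it turned about 4.6 rad clockwise. Wrist force readings stayed at about 7 N or less at the end of each move.
- **Final angle:** after withdrawal, the spoke fits from the top and side cameras gave +0.034 and +0.031 rad. The red cap alone gave +0.049 and -0.004 rad. All are inside the ±0.12 rad limit.
- **Wheel at rest:** the angle was the same before and after the hand left, to within 0.01 rad.
- **Tools and containers:** the networks placed all seven loose things within about 6 mm of where they started, which is about their own noise. The last top picture shows them in place.
- **Disagreements:**
  - The valve was outside the wrist camera's last view, so it gave no third reading of the angle.
  - One wrist force reading of 3 N right after the withdrawal had dropped below 1 N by the time of handing in. It came from the arm stopping at joint 2's limit.

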